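# Stack a wooden desk clock in the sloping gluing jig

## Robot

A 6-joint arm with a two-finger parallel gripper is mounted at the origin on the work surface. World frame = base frame: x ahead of the robot, y to its left, z up, the work surface at z = 0. Lengths are in mm, angles in rad, forces in N, time in s.
With the tool pointing down it reaches from about 300 to 875 mm from the base axis. Payload 6.4 kg.
Tool frame: the origin (TCP) lies at the very end of the fingers, on their centre line; the grasp point (between the pads) lies r.grip_depth behind it (r.grip_depth is the distance from the TCP to the grasp point, in mm); x points along the fingers, y is the direction in which the jaws open and shut, and the axes are right-handed (so a half turn about x gives the same grasp; the last joint's range is limited). The gripper opens to 88 mm and grips with 3 to 60 N. Pads are 18 mm wide; open, the fingers measure 123 mm over their backs; the gripper's body (75 mm by 187 mm) begins 45 mm behind the grasp point.
Start: joints at [1.001, 0.181, 1.607, -0, 1.354, -0.206], TCP at [204.59, 537.386, 202.114] pointing down, gripper open.
Joint ranges: [-2.99, 2.99], [-0.89, 2.07], [0.3, 2.58], [-1.14, 4.28], [0, 2.63], [-3.12, 3.12]. Speed limits (rad/s): [2.57, 2.57, 3.01, 3.14, 3.14, 3.14].

## Interface

Orientations are given as a unit quaternion [w, x, y, z].
In Python, from bench import r gives the robot as it stands.
- The arm moves only by the tool servo_tool, never from a script. Its argument "series" is a list that holds one entry, the list of rows, each a list of 7 numbers: the shift along the tool's x, y, z in cm, then the turn, a rotation vector about the tool's x, y, z in degrees, then the closure in counts, from 0 (fully open) to 255 (shut). A call has 1 to 10 rows; each row shifts and turns the pose as measured when the row begins, along the tool's axes as they then stand; what a row does not reach is not made up. A row lasts 1/12 s, in which the tool goes at most 41.7 mm and 7.16 degrees, less where a joint would pass 70% of its speed; a pose out of reach is approached as far as the arm can. A call is refused whole if a number of a shift passes 4.17 or a number of a turn 7.16, either way. A call with a gripper value outside its range is refused whole. The fingers move at their own pace and stop on an object; the grip force is fixed at half the most. Time passes only in rows, so rows that do not move let the fingers close. It gives the time, the measured TCP pose, the force and the opening at its end, in the units of the state.
- r.get_state(): the state, without advancing time (a new reading comes with each control period).
- r.grab_frame(name): name is "scene" or "top" or "wrist"; returns the picture (400x640x3 uint8, blue, green, red); there is no depth.
- r.camera_info(name): a dict with "mtx" (3x3 intrinsics, pixels), "R" (3x3) and "t" (3): a world point X has camera coordinates R X + t. Camera axes: x right, y down, z forward; pixel columns grow to the right and rows downward; lengths in mm; the calibration is good to about 2 mm. A picture is of the moment at which its call begins: read the wrist's pose just before it. camera_info takes no time and is no camera call; for the wrist camera it gives the pose at the moment of the call.
- r.finish_job(): hands the job in, once; it reports no verdict.
Trained networks look in the newest picture that a camera, given by its name, has taken for a name from the list of things; names that differ only in an ending like _2 or _b are one class to them, and where a whole thing is asked for, a point or a joint stands for the part that bears it (a point fixed in the world has none). Each returns a list of dicts, best first, with "conf" (0 to 1); they miss things now and then, are a little off and sometimes report something else, mostly with a low value. They report only what shows in the picture. A call takes as long as a camera call. They do not tell look-alikes from the thing itself.
- r.look_for(camera, thing): "point" ([x, y, z] in mm, in the coordinates of the camera as it stood for that picture, good to about 4 mm: the middle of the surface that is visible of it).
- r.trace(camera, thing): "pixels" (400x640 bool, what is visible of it).
- r.pinpoint(camera, thing): "point" ([x, y, z] in mm, in the coordinates of the camera as it stood for that picture, good to about 4 mm: a listed point, or the origin of a listed thing).
The state is a dict: "time": time; "joint_pos": joint angles; "dq": joint speeds; "joint_efforts": joint torques, N m; "eef_pos": TCP position; "eef_rot": TCP orientation; "ft_force": force on the tool from outside, world axes, zero at the start; "torque": the same for the moment, N m; "grip_width": finger opening in mm.
Only numpy, scipy, OpenCV 4.12 (cv2) and the standard library are available. Lean on these libraries where they do the work, as an engineer would, in place of code of your own. Each camera call takes 0.05 s, during which the arm holds its last target. There are 200 camera calls.

## Task

Dry-assemble the wooden desk clock in the sloping gluing jig: lay the thick square block squarely in the pocket first, then the thin square spacer on it, then the round clock face on top with its brass marks facing out. Each part must lie fully home and flat, parallel to the sloping pocket floor, and be let go before you add the next one. Leave everything else on the bench where it is.

Things in the scene. Friction and masses are not known exactly. Their poses are not given: they have to be found in the camera images.
- nest: sloping pocket of the gluing jig; origin: centre of the pocket floor, 60 mm above the table; x up the slope (30 degrees, away from the robot), y sideways, z square out of the pocket, up and towards the robot. 71 x 71 mm inside; walls 57 mm high along z, 12 mm thick. Each wall across y has a 44 mm finger gap in its middle, down to the floor: lower parts in with fingers closing along y
- jig: fixed plywood base of the gluing jig that carries the pocket, 190 mm (x) by 130 mm (y), 12 mm thick; origin under its centre, straight below the pocket's origin. The floor plate of the pocket is 101 mm square; the upper wall's top is the highest point, 135 mm above the table
- block: thick square block of dark wood, 66 x 66 mm, 34 mm high; origin at the centre of its underside, x and y square to its sides, z up
- spacer: thin square plate of the same dark wood, 66 x 66 mm, 14 mm high; origin at the centre of its underside, x and y square to its sides, z up
- disc: round clock face of the same dark wood, 66 mm diameter, 16 mm high, with a circle of small flush brass marks on its upper face; origin at the centre of its underside, z up through the marked face; starts marks up
- wheel: bystander: small plain wooden wheel lying flat, 44 mm diameter, 16 mm high, among the clock parts
- coaster: bystander: flat cork disc, 100 mm diameter, 10 mm high
- toy_car: bystander: wooden toy car, 130 mm long along its x, 56 mm wide, 59 mm high
- glue: bystander: white bottle, 60 mm diameter, 150 mm high
- mug: bystander: white mug, 80 mm diameter, 90 mm high, handle at its +y
- try_square: bystander: L-shaped try square lying flat: wooden stock 110 mm long along x, steel blade reaching 160 mm along +y, 18 mm high; origin under the centre of the stock
- brush: bystander: brush lying along its x, 200 mm long, about 25 mm high
- offcut: bystander: rectangular bar of the same dark wood, 140 x 45 x 30 mm
Mind the look-alikes: they are no part of the job. What is shaped like the spacer but blue or purple is not meant.

How it is judged:
By the outcome, as a careful person would: the job done as asked, in the order asked, and still so for the second after the job is handed in, with the robot touching nothing.
It also fails if it takes over 72 s, if anything falls off the work surface, if the arm or the gripper's body presses on something with over 40 N, if the wrist force passes 120 N, or if a joint passes its speed limit or range.

## Working session

There is one attempt and no reset: what is moved stays moved. The work goes in short steps, Python scripts to look and compute and a tool call to move; the robot and the scene stay as the last step left them, time stands still between calls to the robot, and variables do not carry over. Pictures are saved under pics/ and viewed, about 8 in all and at most 12, crops included, and the job is handed in when it is done.

Besides the shell and the picture viewer there is one more tool, called after "Request:" as name([rows], argument=value, ...), one row to a line, values as JSON. servo_tool: Moves the arm, as the interface text tells. Its arguments: {"type":"object","properties":{"series":{"type":"array"}},"required":["series"]}

```bash
ls; mkdir -p pics; cat > h.py <<'E'
import numpy as np, cv2
from scipy.spatial.transform import Rotation as Ro
from bench import r
def w(cam,p):
    c=r.camera_info(cam); return np.array(c['R']).T@(np.array(p)-np.array(c['t']))
def pix(cam,X):
    c=r.camera_info(cam); p=np.array(c['mtx'])@(np.array(c['R'])@np.array(X)+np.array(c['t'])); return p[:2]/p[2]
def ray(cam,uv,z):
    c=r.camera_info(cam); R=np.array(c['R']);t=np.array(c['t'])
    d=R.T@np.linalg.inv(c['mtx'])@np.array([uv[0],uv[1],1.]); o=-R.T@t
    return o+d*(z-o[2])/d[2]
def rot(s=None):
    q=(s or r.get_state())['eef_rot']; return Ro.from_quat([q[1],q[2],q[3],q[0]])
E
python3 - <<'E'
from h import *
s=r.get_state(); print(s['eef_pos'],rot(s).as_matrix().round(3).tolist(),s['grip_width'],r.grip_depth)
for c in ('top','scene'):
    im=r.grab_frame(c); cv2.imwrite(f'pics/{c}0.png',im)
    for n in ('nest','jig','block','spacer','disc','wheel','coaster','toy_car','glue','mug','try_square','brush','offcut'):
        print(c,n,[(round(d['conf'],2),w(c,d['point']).round().tolist(),pix(c,w(c,d['point'])).round().tolist()) for d in r.pinpoint(c,n)[:4]])
    print(s['time'])
print(r.get_state()['time'])
E
```

```text
pics
[204.2520536  536.85920056 201.22585729] [[-0.001, 0.356, 0.935], [-0.001, 0.935, -0.356], [-1.0, -0.002, -0.0]] 88.03625123342478 18.700000000000003
top nest [(0.63, [566.0, 246.0, 59.0], [240.0, 200.0])]
top jig [(0.62, [569.0, 250.0, 2.0], [243.0, 201.0])]
top block [(0.78, [509.0, -337.0, -1.0], [421.0, 218.0]), (0.58, [569.0, 248.0, 2.0], [243.0, 201.0])]
top spacer [(0.82, [650.0, -135.0, 4.0], [360.0, 176.0]), (0.81, [570.0, -9.0, -3.0], [321.0, 200.0]), (0.67, [780.0, -133.0, -1.0], [358.0, 138.0]), (0.28, [374.0, 250.0, 2.0], [241.0, 261.0])]
top disc []
top wheel [(0.65, [526.0, -169.0, 0.0], [370.0, 213.0])]
top coaster [(0.66, [338.0, -187.0, -2.0], [376.0, 271.0]), (0.33, [563.0, 245.0, 60.0], [240.0, 201.0])]
top toy_car [(0.72, [752.0, 20.0, -0.0], [313.0, 146.0])]
top glue [(0.83, [689.0, -310.0, 2.0], [412.0, 164.0])]
top mug [(0.63, [709.0, 347.0, -2.0], [214.0, 159.0]), (0.22, [510.0, -337.0, -3.0], [421.0, 218.0])]
top try_square [(0.87, [368.0, 249.0, 0.0], [242.0, 262.0])]
top brush [(0.61, [538.0, 441.0, 5.0], [184.0, 210.0]), (0.55, [650.0, -137.0, 5.0], 
[... 572 characters left out ...]
43.0, 58.0], [395.0, 173.0])]
scene wheel [(0.61, [529.0, -169.0, -1.0], [257.0, 233.0]), (0.54, [336.0, -186.0, 2.0], [224.0, 184.0])]
scene coaster [(0.81, [336.0, -188.0, 2.0], [224.0, 184.0]), (0.26, [554.0, -492.0, 1.0], [143.0, 292.0])]
scene toy_car [(0.68, [556.0, -492.0, -2.0], [143.0, 293.0]), (0.65, [754.0, 20.0, -4.0], [359.0, 271.0])]
scene glue [(0.89, [692.0, -313.0, 2.0], [230.0, 307.0])]
scene mug [(0.91, [712.0, 349.0, -4.0], [452.0, 210.0])]
scene try_square [(0.6, [372.0, 247.0, -4.0], [360.0, 141.0])]
scene brush [(0.58, [533.0, 441.0, 1.0], [442.0, 153.0])]
scene offcut [(0.74, [551.0, -495.0, -2.0], [142.0, 292.0]), (0.73, [444.0, -32.0, -0.0], [288.0, 191.0])]
0.0
1.4
```

```bash
python3 - <<'E'
import cv2,numpy as np
a=cv2.imread('pics/top0.png')[100:300,160:500];b=cv2.imread('pics/scene0.png')[120:340,110:490]
a=cv2.resize(a,(510,300),interpolation=cv2.INTER_CUBIC);b=cv2.resize(b,(510,295),interpolation=cv2.INTER_CUBIC)
cv2.imwrite('pics/c0.png',np.vstack([a,b]))
E
```

```text
(no output)
```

View pics/c0.png

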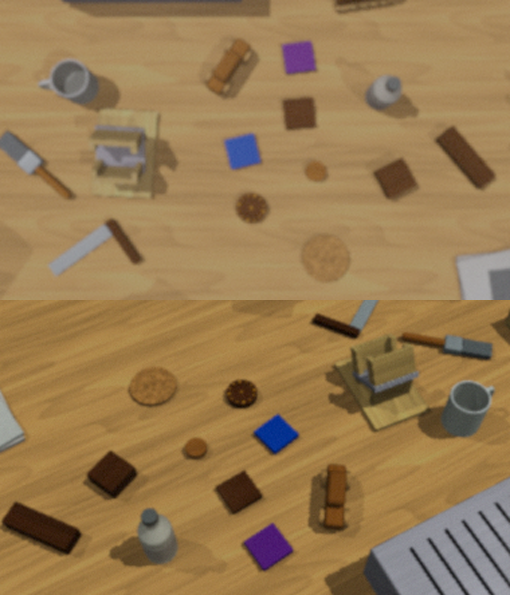

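```bash
python3 - <<'E'
from h import *
c=r.camera_info('top'); print('campos',(-np.array(c['R']).T@c['t']).round(), c['mtx'][0][0])
c=r.camera_info('scene'); print('campos',(-np.array(c['R']).T@c['t']).round())
cv2.imwrite('pics/x.png',r.grab_frame('top')); 
for n,z,u in (('block',34,(421,218)),('spacer',14,(360,176)),('jig',12,None),('offcut',30,None)):
    for d in r.trace('top',n)[:4]:
        m=d['pixels'].astype(np.uint8); ys,xs=np.nonzero(m)
        cs,_=cv2.findContours(m,cv2.RETR_EXTERNAL,cv2.CHAIN_APPROX_NONE); k=max(cs,key=cv2.contourArea).reshape(-1,2)
        P=np.array([ray('top',p,z)[:2] for p in k],np.float32)
        print(n,round(d['conf'],2),xs.mean().round(),ys.mean().round(),cv2.minAreaRect(P))
a=cv2.imread('pics/top0.png');b=cv2.imread('pics/scene0.png')
f=lambda i,u,v,h:cv2.resize(i[v-h:v+h,u-h:u+h],(300,300),interpolation=cv2.INTER_CUBIC)
cv2.imwrite('pics/c1.png',np.vstack([np.hstack([f(a,242,200,40),f(b,395,172,50)]),np.hstack([f(a,421,218,25),f(a,360,176,25)])]))
E
```

```text
campos [ 441.  -21. 1285.] 391.80036384996265
campos [1183. -333. 1138.]
block 0.94 423.0 218.0 ((508.96026611328125, -332.4895935058594), (69.3724136352539, 72.23239135742188), 25.421646118164062)
block 0.47 179.0 207.0 ((535.1097412109375, 433.474609375), (196.87742614746094, 42.29291534423828), 48.12081527709961)
spacer 0.69 358.0 175.0 ((651.7451171875, -129.47669982910156), (72.0588607788086, 66.4296875), 89.89518737792969)
spacer 0.68 358.0 137.0 ((777.9195556640625, -131.97894287109375), (68.39817810058594, 66.6324462890625), 7.204569339752197)
spacer 0.6 321.0 200.0 ((569.8056640625, -7.468116760253906), (64.40729522705078, 64.12816619873047), 13.95560073852539)
jig 0.95 242.0 201.0 ((568.0510864257812, 255.03665161132812), (151.4965057373047, 195.154296875), 85.1178207397461)
offcut 0.62 470.0 204.0 ((553.6785888671875, -485.70855712890625), (143.66624450683594, 56.801029205322266), 39.43769836425781)
```

View pics/c1.png

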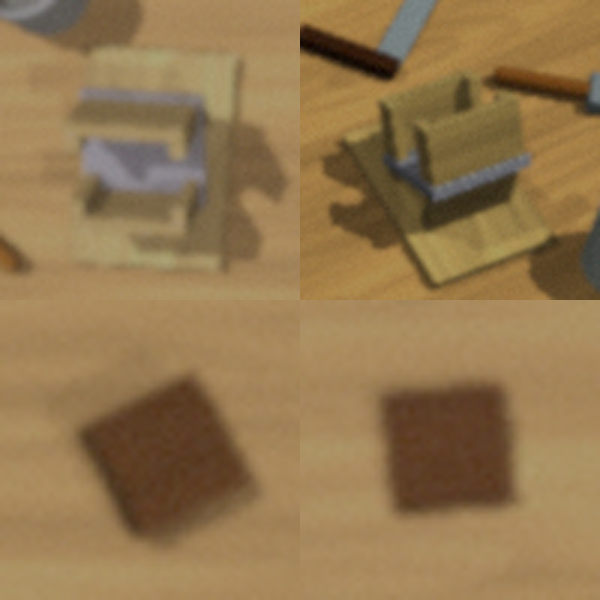

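```bash
cat >> h.py <<'E'
def Rt(yaw,tilt=0):
    """tool pointing down (tilted outward by tilt), jaw (tool y) along heading yaw deg"""
    a=np.radians(yaw-90); X=np.array([np.cos(a),np.sin(a),0]); t=np.radians(tilt)
    x=np.sin(t)*X-np.cos(t)*np.array([0,0,1.]); y=np.array([-np.sin(a),np.cos(a),0])
    return Ro.from_matrix(np.c_[x,y,np.cross(x,y)])
def plan(*wps,dec=1):
    """each wp: (pos, Ro, nrows); prints rows in tool axes"""
    s=r.get_state(); p=np.array(s['eef_pos']); R=rot(s)
    for q,Q,n in wps:
        q=np.array(q,float); rv=(R.inv()*Q).as_rotvec(degrees=True)
        n=n or int(np.ceil(max(np.linalg.norm(q-p)/40,np.abs(rv).max()/7,1)))
        print('->',q.round(1),n)
        Rc=R; d=(q-p)/n; last=None
        for i in range(n):
            row=list((Rc.inv().apply(d)/10).round(dec)+0.)+list((rv/n).round(dec)+0.)
            print(row if row!=last else '  same'); last=row
            Rc=Rc*Ro.from_rotvec(rv/n,degrees=True)
        p,R=q,Q
E
python3 - <<'E'
from h import *
c=r.camera_info('wrist'); R=np.array(c['R']); C=-R.T@c['t']; s=r.get_state(); T=rot(s)
print('cam in tool',T.inv().apply(C-s['eef_pos']).round(1),'axis in tool',T.inv().apply(R.T[:,2]).round(3),'camx',T.inv().apply(R.T[:,0]).round(3),c['mtx'][0][0])
plan(([420,260,330],Rt(85.3,15),0))
E
```

```text
cam in tool [-182.7   -0.5  -84.1] axis in tool [0.947 0.001 0.322] camx [-0.001  1.    -0.001] 348.1857291174718
-> [420. 260. 330.] 10
[np.float64(-1.3), np.float64(-1.8), np.float64(3.0), np.float64(-1.6), np.float64(-1.5), np.float64(0.2)]
[np.float64(-1.2), np.float64(-1.9), np.float64(3.0), np.float64(-1.6), np.float64(-1.5), np.float64(0.2)]
[np.float64(-1.1), np.float64(-2.0), np.float64(3.0), np.float64(-1.6), np.float64(-1.5), np.float64(0.2)]
[np.float64(-1.1), np.float64(-2.1), np.float64(2.9), np.float64(-1.6), np.float64(-1.5), np.float64(0.2)]
[np.float64(-1.0), np.float64(-2.1), np.float64(2.9), np.float64(-1.6), np.float64(-1.5), np.float64(0.2)]
[np.float64(-0.9), np.float64(-2.2), np.float64(2.9), np.float64(-1.6), np.float64(-1.5), np.float64(0.2)]
[np.float64(-0.9), np.float64(-2.3), np.float64(2.8), np.float64(-1.6), np.float64(-1.5), np.float64(0.2)]
[np.float64(-0.8), np.float64(-2.4), np.float64(2.8), np.float64(-1.6), np.float64(-1.5), np.float64(0.2)]
[np.float64(-0.7), np.float64(-2.4), np.float64(2.7), np.float64(-1.6), np.float64(-1.5), np.float64(0.2)]
[np.float64(-0.7), np.float64(-2.5), np.float64(2.7), np.float64(-1.6), np.float64(-1.5), np.float64(0.2)]
```

Request:
servo_tool([
  [[-1.3,-1.8,3.0,-1.6,-1.5,0.2,0],[-1.2,-1.9,3.0,-1.6,-1.5,0.2,0],[-1.1,-2.0,3.0,-1.6,-1.5,0.2,0],[-1.1,-2.1,2.9,-1.6,-1.5,0.2,0],[-1.0,-2.1,2.9,-1.6,-1.5,0.2,0],[-0.9,-2.2,2.9,-1.6,-1.5,0.2,0],[-0.9,-2.3,2.8,-1.6,-1.5,0.2,0],[-0.8,-2.4,2.8,-1.6,-1.5,0.2,0],[-0.7,-2.4,2.7,-1.6,-1.5,0.2,0],[-0.7,-2.5,2.7,-1.6,-1.5,0.2,0]],
])

```text
time: 2.48
eef_pos: [425.9, 253.5, 333.4]
eef_rot: [0.796, 0.014, 0.605, -0.027]
ft_force: [0.6, 0.4, -0.9]
grip_width: 88.1
```

```bash
cat >> h.py <<'E'
def nestR(yaw):
    a=np.radians(yaw); X=np.array([np.cos(a),np.sin(a),0]); t=np.radians(30); Z=np.array([0,0,1.])
    x=np.cos(t)*X+np.sin(t)*Z; y=np.array([-np.sin(a),np.cos(a),0]); return np.c_[x,y,np.cross(x,y)]
E
python3 - <<'E'
from h import *
import pickle
c=r.camera_info('wrist'); im=r.grab_frame('wrist'); cv2.imwrite('pics/w1.png',im); pickle.dump(c,open('w1.pkl','wb'))
print([(d['conf'],w('wrist',d['point']).round(1)) for d in r.pinpoint('wrist','nest')],[(d['conf'],w('wrist',d['point']).round(1)) for d in r.pinpoint('wrist','jig')])
o=np.array([566,247,60]); N=nestR(-4.7)
v=im.copy()
def L(a,b,col): 
    cv2.line(v,*[tuple(int(round(k)) for k in pix('wrist',q)) for q in (a,b)],col,1)
def rect(hx,hy,z,col):
    P=[o+N@np.array([sx*hx,sy*hy,z]) for sx,sy in((1,1),(1,-1),(-1,-1),(-1,1))]
    for i in range(4): L(P[i],P[(i+1)%4],col)
rect(35.5,35.5,0,(0,0,255)); rect(35.5,35.5,57,(0,255,0)); rect(47.5,47.5,57,(255,255,0))
a=np.radians(-4.7); M=np.array([[np.cos(a),-np.sin(a)],[np.sin(a),np.cos(a)]])
P=[np.r_[o[:2]+M@np.array([sx*95,sy*65]),12] for sx,sy in((1,1),(1,-1),(-1,-1),(-1,1))]
for i in range(4): L(P[i],P[(i+1)%4],(255,0,255))
u=pix('wrist',o).round().astype(int); print(u)
x0=max(0,u[0]-130);y0=max(0,u[1]-130)
cr=lambda i:cv2.resize(i[y0:y0+250,x0:x0+260],None,fx=1.53,fy=2.3 if 0 else 1.53)
cv2.imwrite('pics/c2.png',np.hstack([cr(im),cr(v)])); print(x0,y0)
plan(([450,-300,240],Rt(25.4),0))
E
```

```text
[(0.61, array([564.8, 247.4,  65.3]))] [(0.89, array([565.8, 242.5,   2.1])), (0.72, array([708.9, 348.6,   1.3]))]
[319 192]
189 62
-> [ 450. -300.  240.] 15
[np.float64(0.7), np.float64(-3.7), np.float64(0.2), np.float64(4.0), np.float64(1.0), np.float64(-0.5)]
[np.float64(0.8), np.float64(-3.6), np.float64(0.5), np.float64(4.0), np.float64(1.0), np.float64(-0.5)]
[np.float64(0.8), np.float64(-3.6), np.float64(0.7), np.float64(4.0), np.float64(1.0), np.float64(-0.5)]
[np.float64(0.8), np.float64(-3.5), np.float64(1.0), np.float64(4.0), np.float64(1.0), np.float64(-0.5)]
[np.float64(0.8), np.float64(-3.4), np.float64(1.3), np.float64(4.0), np.float64(1.0), np.float64(-0.5)]
[np.float64(0.8), np.float64(-3.3), np.float64(1.5), np.float64(4.0), np.float64(1.0), np.float64(-0.5)]
[np.float64(0.8), np.float64(-3.2), np.float64(1.8), np.float64(4.0), np.float64(1.0), np.float64(-0.5)]
[np.float64(0.8), np.float64(-3.1), np.float64(2.0), np.float64(4.0), np.float64(1.0), np.float64(-0.5)]
[np.float64(0.8), np.float64(-2.9), np.float64(2.2), np.float64(4.0), np.float64(1.0), np.float64(-0.5)]
[np.float64(0.8), np.float64(-2.7), np.float64(2.4), np.float64(4.0), np.float64(1.0), np.float64(-0.5)]
[np.float64(0.8), np.float64(-2.5), np.float64(2.6), np.float64(4.0), np.float64(1.0), np.float64(-0.5)]
[np.float64(0.8), np.float64(-2.3), np.float64(2.8), np.float64(4.0), np.float64(1.0), np.float64(-0.5)]
[np.float64(0.7), np.float64(-2.1), np.float64(3.0), np.float64(4.0), np.float64(1.0), np.float64(-0.5)]
[np.float64(0.7), np.float64(-1.9), np.float64(3.1), np.float64(4.0), np.float64(1.0), np.float64(-0.5)]
[np.float64(0.7), np.float64(-1.7), np.float64(3.3), np.float64(4.0), np.float64(1.0), np.float64(-0.5)]
```

View pics/c2.png

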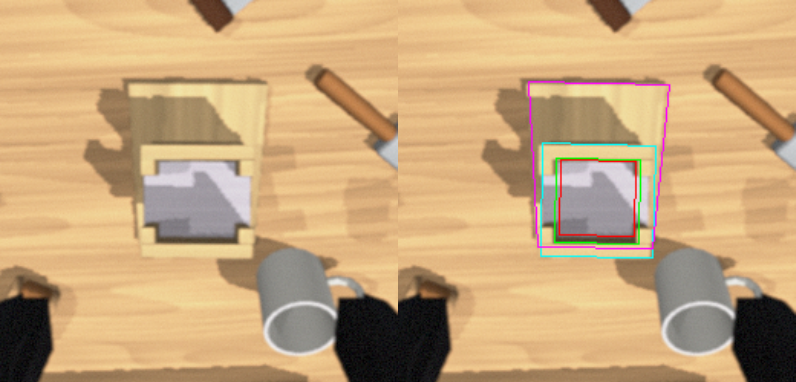

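```bash
python3 - <<'E'
from h import *
import pickle
from scipy.optimize import minimize
c=pickle.load(open('w1.pkl','rb')); K,R,t=[np.array(c[k]) for k in('mtx','R','t')]
im=cv2.imread('pics/w1.png'); e=cv2.Canny(cv2.GaussianBlur(im,(3,3),0),40,110)
dt=cv2.distanceTransform(255-e,cv2.DIST_L2,5)
seg=[]
def l(a,b): seg.append(np.linspace(a,b,60))
for s in(1,-1):
    l((s*47.5,-47.5,57),(s*47.5,47.5,57)); l((s*35.5,-35.5,57),(s*35.5,35.5,57))
    for q in(1,-1):
        l((q*22,s*47.5,57),(q*47.5,s*47.5,57)); l((q*22,s*35.5,57),(q*35.5,s*35.5,57)); l((q*22,s*35.5,57),(q*22,s*47.5,57))
    l((-22,s*50.5,0),(22,s*50.5,0))
S=np.vstack(seg)
B=np.vstack([np.linspace((-95,-65,12),(-95,65,12),80),np.linspace((-95,65,12),(60,65,12),80),np.linspace((-95,-65,12),(60,-65,12),80)])
def pts(p):
    o=np.array([p[0],p[1],60.]); a=np.radians(p[2]); M=np.array([[np.cos(a),-np.sin(a),0],[np.sin(a),np.cos(a),0],[0,0,1]])
    W=np.vstack([o+S@nestR(p[2]).T,(B@M.T)+[p[0],p[1],0]]); q=(W@R.T+t)@K.T; return q[:,:2]/q[:,2:]
def f(p):
    u=pts(p); return np.minimum(cv2.remap(dt,u[:,:1].astype(np.float32),u[:,1:].astype(np.float32),cv2.INTER_LINEAR),5).mean()
for p0 in([566,247,-4.7],[563,243,-3.5],[568,244,-6]):
    m=minimize(f,p0,method='Nelder-Mead',options=dict(initial_simplex=[p0]+[list(np.array(p0)+d) for d in np.diag([3,3,1.5])])); print(m.x.round(2),m.fun)
E
```

```text
[564.75 245.67  -3.52] 0.7744516134262085
[564.74 245.75  -3.47] 0.7748706936836243
[564.77 245.71  -3.55] 0.774461567401886
```

Request:
servo_tool([
  [[0.7,-3.7,0.2,4.0,1.0,-0.5,0],[0.8,-3.6,0.5,4.0,1.0,-0.5,0],[0.8,-3.6,0.7,4.0,1.0,-0.5,0],[0.8,-3.5,1.0,4.0,1.0,-0.5,0],[0.8,-3.4,1.3,4.0,1.0,-0.5,0],[0.8,-3.3,1.5,4.0,1.0,-0.5,0],[0.8,-3.2,1.8,4.0,1.0,-0.5,0],[0.8,-3.1,2.0,4.0,1.0,-0.5,0],[0.8,-2.9,2.2,4.0,1.0,-0.5,0],[0.8,-2.7,2.4,4.0,1.0,-0.5,0]],
])

```text
time: 3.47
eef_pos: [435.9, -108.9, 263.3]
eef_rot: [0.679, 0.271, 0.629, -0.265]
ft_force: [0.6, -0.3, 0.4]
grip_width: 88.1
```

Request:
servo_tool([
  [[0.8,-2.5,2.6,4.0,1.0,-0.5,0],[0.8,-2.3,2.8,4.0,1.0,-0.5,0],[0.7,-2.1,3.0,4.0,1.0,-0.5,0],[0.7,-1.9,3.1,4.0,1.0,-0.5,0],[0.7,-1.7,3.3,4.0,1.0,-0.5,0]],
])

```text
time: 3.88
eef_pos: [443.0, -292.6, 221.1]
eef_rot: [0.581, 0.388, 0.61, -0.375]
ft_force: [0.1, 0.5, 0.5]
grip_width: 88.0
```

```bash
cat >> h.py <<'E'
from scipy.optimize import minimize
def fitprism(cam,name,near,h,yaw0=0,disc=False):
    """grab, trace the thing nearest to `near`, fit upright prism 66 mm wide by silhouette IoU"""
    c=r.camera_info(cam); im=r.grab_frame(cam); K,R,t=[np.array(c[k]) for k in('mtx','R','t')]
    u0=pix(cam,list(near)+[h]); ms=[d['pixels'] for d in r.trace(cam,name)]
    ms=[m for m in ms if m.sum()>200]
    if not ms: return None,im
    m=min(ms,key=lambda m:np.linalg.norm(np.argwhere(m).mean(0)[::-1]-u0)).astype(np.float32)
    P=[(33*np.cos(a),33*np.sin(a)) for a in np.linspace(0,2*np.pi,48,endpoint=False)] if disc else [(33,33),(33,-33),(-33,-33),(-33,33)]
    P=np.array([(x,y,z) for x,y in P for z in(0,h)])
    def hull(p):
        a=np.radians(p[2]); M=np.array([[np.cos(a),-np.sin(a),0],[np.sin(a),np.cos(a),0],[0,0,1]])
        q=((P@M.T+[p[0],p[1],0])@R.T+t)@K.T; return cv2.convexHull((q[:,:2]/q[:,2:]).astype(np.float32))
    def f(p):
        g=np.zeros(m.shape,np.uint8); cv2.fillPoly(g,[(hull(p)*16).round().astype(np.int32)],1,shift=4)
        return -(g*m).sum()/np.maximum(g,m).sum()
    p0=np.array([near[0],near[1],yaw0],float); b=None
    for k in (8,4):
        o=minimize(f,p0,method='Nelder-Mead',options=dict(initial_simplex=np.vstack([p0,p0+np.diag([k,k,k])]))); p0=o.x
    v=im.copy(); cv2.polylines(v,[hull(p0).round().astype(np.int32)],True,(0,255,0),1)
    return (p0.round(1),round(-o.fun,3)),v
E
python3 - <<'E'
from h import *
s=r.get_state(); print(s['eef_pos'].round(1),rot(s).as_euler('zyx',degrees=True))
p,v=fitprism('wrist','block',(508,-335),34,25.4); cv2.imwrite('pics/w2.png',v); print(p)
p=p[0]
plan(([p[0],p[1],70],Rt(p[2]),0),([p[0],p[1],4],Rt(p[2]),0))
E
```

```text
[ 443.  -292.6  221.1] [-91.53804776  24.64474011  92.77370537]
(array([ 508.2, -339.4,   26.5]), np.float64(0.964))
-> [ 508.2 -339.4   70. ] 5
[np.float64(2.9), np.float64(0.9), np.float64(1.5), np.float64(-0.4), np.float64(-0.5), np.float64(0.1)]
[np.float64(2.9), np.float64(0.8), np.float64(1.5), np.float64(-0.4), np.float64(-0.5), np.float64(0.1)]
  same
[np.float64(2.9), np.float64(0.8), np.float64(1.4), np.float64(-0.4), np.float64(-0.5), np.float64(0.1)]
[np.float64(3.0), np.float64(0.8), np.float64(1.4), np.float64(-0.4), np.float64(-0.5), np.float64(0.1)]
-> [ 508.2 -339.4    4. ] 2
[np.float64(3.3), np.float64(0.0), np.float64(0.0), np.float64(0.0), np.float64(0.0), np.float64(0.0)]
  same
```

View pics/w2.png

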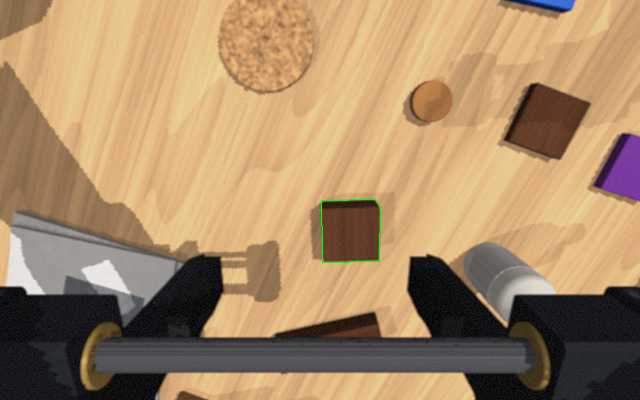

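Request:
servo_tool([
  [[2.9,0.9,1.5,-0.4,-0.5,0.1,0],[2.9,0.8,1.5,-0.4,-0.5,0.1,0],[2.9,0.8,1.5,-0.4,-0.5,0.1,0],[2.9,0.8,1.4,-0.4,-0.5,0.1,0],[2.5,0.8,1.4,-0.4,-0.5,0.1,0],[0,0,0,0,0,0,0]],
])

```text
time: 4.48
eef_pos: [514.4, -332.8, 67.3]
eef_rot: [0.601, 0.372, 0.604, -0.368]
ft_force: [-0.6, 0.6, -0.4]
grip_width: 88.0
```

```bash
python3 - <<'E'
from h import *
plan(([508.2,-339.4,3.5],Rt(26.5),0),dec=2)
E
```

```text
-> [ 508.2 -339.4    3.5] 2
[np.float64(3.19), np.float64(-0.43), np.float64(0.18), np.float64(0.19), np.float64(-0.2), np.float64(-0.06)]
[np.float64(3.19), np.float64(-0.43), np.float64(0.17), np.float64(0.19), np.float64(-0.2), np.float64(-0.06)]
```

Request:
servo_tool([
  [[1.0,-0.8,0.35,0.4,-0.4,-0.1,0],[1.8,0,0,0,0,0,0],[1.8,0,0,0,0,0,0],[1.2,0,0,0,0,0,0],[0.3,0,0,0,0,0,0],[0,0,0,0,0,0,0]],
])

```text
time: 4.98
eef_pos: [511.4, -328.9, 6.7]
eef_rot: [0.601, 0.37, 0.605, -0.368]
ft_force: [-0.5, 0.4, 0.1]
grip_width: 87.8
```

```bash
python3 - <<'E'
from h import *
plan(([508.2,-339.4,3.5],Rt(26.5),0),dec=2)
E
```

```text
-> [ 508.2 -339.4    3.5] 1
[np.float64(0.32), np.float64(-0.76), np.float64(0.8), np.float64(0.51), np.float64(-0.33), np.float64(0.0)]
```

Request:
servo_tool([
  [[0.2,-0.8,0.8,0.5,-0.3,0,0]],
])

```text
time: 5.07
eef_pos: [508.9, -338.1, 5.7]
eef_rot: [0.602, 0.372, 0.602, -0.371]
ft_force: [-0.2, -0.6, 0.3]
grip_width: 88.0
```

Request:
servo_tool([
  [[0,0,0,0,0,0,0]],
])

```text
time: 5.15
eef_pos: [508.9, -339.7, 6.7]
eef_rot: [0.602, 0.371, 0.601, -0.372]
ft_force: [0.6, -0.5, -0.3]
grip_width: 88.5
```

```bash
python3 - <<'E'
from h import *
plan(([508.2,-339.4,3.5],Rt(26.5),0),dec=2)
E
```

```text
-> [ 508.2 -339.4    3.5] 1
[np.float64(0.32), np.float64(-0.05), np.float64(-0.06), np.float64(0.1), np.float64(0.1), np.float64(-0.04)]
```

Request:
servo_tool([
  [[0.3,0,0,0,0,0,0],[0,0,0,0,0,0,255],[0,0,0,0,0,0,255],[0,0,0,0,0,0,255],[0,0,0,0,0,0,255]],
])

```text
time: 5.57
eef_pos: [510.3, -342.6, 7.2]
eef_rot: [0.604, 0.372, 0.599, -0.373]
ft_force: [-0.4, -0.6, 0.6]
grip_width: 63.5
```

```bash
python3 - <<'E'
from h import *
s=r.get_state();print(s['eef_pos'].round(1),s['grip_width'],s['ft_force'].round(1), s['joint_pos'].round(2))
E
```

```text
[ 510.3 -342.6    7.2] 63.47055731136692 [-0.4 -0.6  0.6] [-0.78  0.5   1.63  0.    1.01 -1.25]
```

Request:
servo_tool([
  [[0.3,0,0,0,0,0,255],[0,0,0,0,0,0,255]],
])

```text
time: 5.73
eef_pos: [510.5, -342.9, 4.4]
eef_rot: [0.604, 0.372, 0.598, -0.373]
ft_force: [-0.3, 0.2, 0.3]
grip_width: 50.3
```

```bash
python3 - <<'E'
from h import *
a=r.grab_frame('wrist'); b=r.grab_frame('scene'); s=r.get_state()
print(s['eef_pos'],s['grip_width'],pix('wrist',s['eef_pos']),pix('scene',s['eef_pos']),r.camera_info('wrist')['mtx'][0][0])
cv2.imwrite('pics/c3.png',np.vstack([cv2.resize(a,(640,400))[120:],cv2.resize(b[190:310,100:300],None,fx=3,fy=2.6)[:300,:].copy() if 0 else cv2.resize(b[180:300,90:303],(640,310))]))
E
```

```text
[ 510.7148597  -343.02374769    4.74548065] 42.181642994955155 [315.16634042 240.34277924] [193.06536852 253.20974254] 348.1857291174718
```

View pics/c3.png

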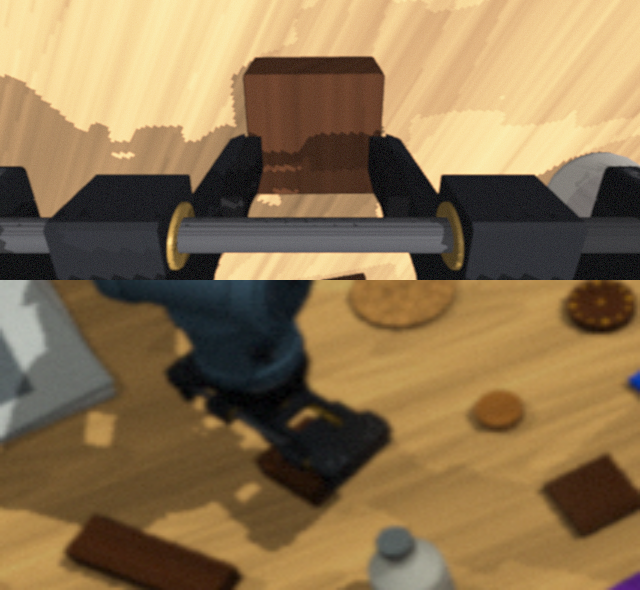

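```bash
python3 - <<'E'
from h import *
a=np.radians(26.5);M=np.array([[np.cos(a),-np.sin(a)],[np.sin(a),np.cos(a)]])
for z in(0,34):
    for sx,sy in((1,1),(1,-1),(-1,-1),(-1,1)):
        q=np.r_[M@[33*sx,33*sy]+[508.2,-339.4],z]; print(q.round(),pix('wrist',q).round())
s=r.get_state();T=rot(s);print(T.as_matrix().round(3))
for x in(0,-18.7,-37):
    for z in(-9,0,9): print(x,z,pix('wrist',s['eef_pos']+T.apply([x,-25.5,z])).round(),pix('wrist',s['eef_pos']+T.apply([x,25.5,z])).round())
E
```

```text
[ 523. -295.    0.] [374. 175.]
[ 552. -354.    0.] [368. 279.]
[ 493. -384.    0.] [260. 280.]
[ 464. -325.    0.] [254. 175.]
[ 523. -295.   34.] [386. 193.]
[ 552. -354.   34.] [377. 314.]
[ 493. -384.   34.] [251. 314.]
[ 464. -325.   34.] [242. 194.]
[[ 0.006  0.895  0.446]
 [-0.006  0.446 -0.895]
 [-1.     0.003  0.008]]
0 -9 [270. 226.] [360. 226.]
0 0 [271. 240.] [360. 240.]
0 9 [271. 254.] [359. 254.]
-18.7 -9 [266. 240.] [365. 240.]
-18.7 0 [266. 255.] [364. 255.]
-18.7 9 [267. 271.] [363. 271.]
-37 -9 [261. 256.] [370. 256.]
-37 0 [261. 273.] [369. 273.]
-37 9 [262. 290.] [368. 290.]
```

Request:
servo_tool([
  [[0,0,-0.4,0,0,0,0],[0,0,0,0,0,0,0],[0,0,0,0,0,0,0],[0,0,0,0,0,0,0],[0,0,0,0,0,0,0],[0,0,0,0,0,0,0],[0,0,0,0,0,0,0]],
])

```text
time: 6.42
eef_pos: [508.7, -338.6, 4.5]
eef_rot: [0.604, 0.372, 0.598, -0.373]
ft_force: [-1.0, 0.0, 0.2]
grip_width: 86.3
```

```bash
python3 - <<'E'
from h import *
print(r.get_state()['grip_width'])
plan(([508.2,-339.4,-31],Rt(26.5),2),dec=2)
E
```

```text
86.26953523351125
-> [ 508.2 -339.4  -31. ] 2
[np.float64(1.77), np.float64(-0.04), np.float64(0.01), np.float64(0.0), np.float64(0.22), np.float64(-0.08)]
[np.float64(1.77), np.float64(-0.04), np.float64(0.02), np.float64(0.0), np.float64(0.22), np.float64(-0.08)]
```

Request:
servo_tool([
  [[1.2,0,0,0,0.2,0,0],[1.2,0,0,0,0.2,0,0]],
])

```text
time: 6.58
eef_pos: [510.6, -340.4, -18.0]
eef_rot: [0.604, 0.372, 0.599, -0.372]
ft_force: [-0.2, -0.5, 0.2]
grip_width: 88.4
```

Request:
servo_tool([
  [[0.7,0,0,0,0,0,0],[0.2,0,0,0,0,0,0]],
])

```text
time: 6.75
eef_pos: [509.3, -339.3, -31.1]
eef_rot: [0.602, 0.373, 0.6, -0.371]
ft_force: [0.2, 0.0, 0.4]
grip_width: 88.3
```

Confirmed: the reported TCP is ~37 mm beyond the visible finger ends (no contact at z = −31). Close now.

Request:
servo_tool([
  [[0.1,0,0,0,0,0,255],[0,0,0,0,0,0,255],[0,0,0,0,0,0,255],[0,0,0,0,0,0,255],[0,0,0,0,0,0,255],[0,0,0,0,0,0,255]],
])

```text
time: 7.25
eef_pos: [508.0, -338.1, -34.8]
eef_rot: [0.601, 0.373, 0.602, -0.371]
ft_force: [-0.3, 0.5, -1.2]
grip_width: 65.9
```

```bash
python3 - <<'E'
from h import *
r.grab_frame('wrist');cv2.imwrite('pics/w4.png',r.grab_frame('wrist'));print(r.get_state()['grip_width'],r.get_state()['eef_pos'])
E
```

```text
65.8051619247918 [ 507.9933281  -338.11451345  -34.73278307]
```

View pics/w4.png

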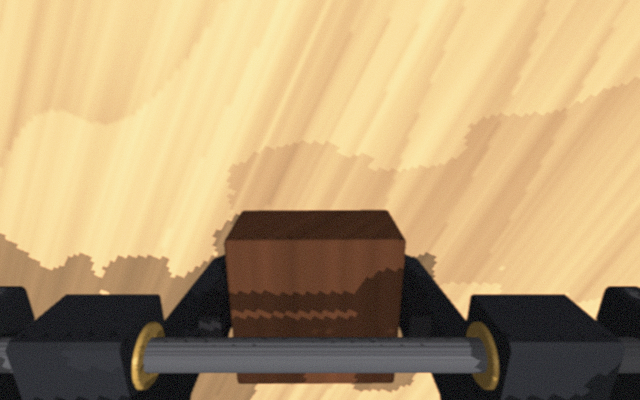

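```bash
cat > nf.py <<'E'
from h import *
import pickle
c=pickle.load(open('w1.pkl','rb')); K,R,t=[np.array(c[k]) for k in('mtx','R','t')]
im=cv2.imread('pics/w1.png'); g=cv2.cvtColor(im,cv2.COLOR_BGR2GRAY).astype(np.float32); G=cv2.GaussianBlur(g,(0,0),1.2)
gx=cv2.Sobel(G,cv2.CV_32F,1,0);gy=cv2.Sobel(G,cv2.CV_32F,0,1); mag=np.sqrt(gx*gx+gy*gy)
def l(a,b): return np.linspace(a,b,60)
rim=np.vstack([l((s*47.5,-47.5,57),(s*47.5,47.5,57)) for s in(1,-1)]+[l((s*35.5,-22,57),(s*35.5,22,57)) for s in(1,-1)]+[l((q*24,s*47.5,57),(q*47.5,s*47.5,57)) for s in(1,-1) for q in(1,-1)]+[l((q*24,s*35.5,57),(q*34,s*35.5,57)) for s in(1,-1) for q in(1,-1)])
base=np.vstack([l((-95,-65,12),(-95,65,12)),l((-95,65,12),(40,65,12)),l((-95,-65,12),(40,-65,12))])
def proj(W): q=(W@R.T+t)@K.T; return (q[:,:2]/q[:,2:]).astype(np.float32)
def sc(W): u=proj(W); return cv2.remap(mag,u[:,:1],u[:,1:],cv2.INTER_LINEAR).mean()
def rimW(p): return np.array([p[0],p[1],60])+rim@nestR(p[2]).T
def baseW(p):
    a=np.radians(p[2]); M=np.array([[np.cos(a),-np.sin(a),0],[np.sin(a),np.cos(a),0],[0,0,1]]); return base@M.T+[p[0],p[1],0]
for n,f in(('rim',lambda p:-sc(rimW(p))),('base',lambda p:-sc(baseW(p))),('both',lambda p:-sc(np.vstack([rimW(p),baseW(p)])))):
    best=min(((f((x,y,a)),x,y,a) for x in np.arange(560,571,1) for y in np.arange(241,250,1) for a in np.arange(-7,-1,.5)))
    o=minimize(f,best[1:],method='Nelder-Mead',options=dict(initial_simplex=np.array(best[1:])+np.vstack([np.zeros(3),np.eye(3)]))); print(n,o.x.round(2),o.fun.round(1))
E
python3 nf.py
```

```text
rim [564.69 245.9   -3.01] -157.3
base [564.97 244.82  -4.  ] -90.4
both [564.74 245.98  -3.3 ] -143.5
```

```bash
cat >> h.py <<'E'
O=np.array([564.8,245.5,60.]); NY=-3.5; N=nestR(NY); RN=Rt(NY+90,30)
def nz(h,under,x=0.,y=0.):  # eef so that a part whose underside is at tool x=-under hangs h above the pocket floor
    return O+N@np.array([x,y,h-under])
E
python3 - <<'E'
from h import *
print(RN.as_matrix().round(2).tolist())
a=nz(105,34.8,-1.2); print(a)
plan(([505,-300,75],Rt(30),0),(a,RN,15))
E
```

```text
[[0.5, 0.06, 0.86], [-0.03, 1.0, -0.05], [-0.87, -0.0, 0.5]]
[528.72817647 247.70624724 120.19498335]
-> [ 505. -300.   75.] 3
[np.float64(-3.7), np.float64(0.5), np.float64(-1.2), np.float64(-1.2), np.float64(0.0), np.float64(0.0)]
  same
  same
-> [528.7 247.7 120.2] 15
[np.float64(-0.3), np.float64(2.0), np.float64(-3.1), np.float64(-3.7), np.float64(-1.8), np.float64(1.0)]
[np.float64(-0.4), np.float64(2.2), np.float64(-2.9), np.float64(-3.7), np.float64(-1.8), np.float64(1.0)]
[np.float64(-0.4), np.float64(2.4), np.float64(-2.8), np.float64(-3.7), np.float64(-1.8), np.float64(1.0)]
[np.float64(-0.5), np.float64(2.5), np.float64(-2.6), np.float64(-3.7), np.float64(-1.8), np.float64(1.0)]
[np.float64(-0.5), np.float64(2.7), np.float64(-2.4), np.float64(-3.7), np.float64(-1.8), np.float64(1.0)]
[np.float64(-0.5), np.float64(2.9), np.float64(-2.2), np.float64(-3.7), np.float64(-1.8), np.float64(1.0)]
[np.float64(-0.5), np.float64(3.0), np.float64(-2.0), np.float64(-3.7), np.float64(-1.8), np.float64(1.0)]
[np.float64(-0.5), np.float64(3.1), np.float64(-1.8), np.float64(-3.7), np.float64(-1.8), np.float64(1.0)]
[np.float64(-0.5), np.float64(3.3), np.float64(-1.6), np.float64(-3.7), np.float64(-1.8), np.float64(1.0)]
[np.float64(-0.5), np.float64(3.4), np.float64(-1.4), np.float64(-3.7), np.float64(-1.8), np.float64(1.0)]
[np.float64(-0.5), np.float64(3.5), np.float64(-1.1), np.float64(-3.7), np.float64(-1.8), np.float64(1.0)]
[np.float64(-0.5), np.float64(3.5), np.float64(-0.9), np.float64(-3.7), np.float64(-1.8), np.float64(1.0)]
[np.float64(-0.5), np.float64(3.6), np.float64(-0.6), np.float64(-3.7), np.float64(-1.8), np.float64(1.0)]
[np.float64(-0.4), np.float64(3.6), np.float64(-0.4), np.float64(-3.7), np.float64(-1.8), np.float64(1.0)]
[np.float64(-0.4), np.float64(3.6), np.float64(-0.2), np.float64(-3.7), np.float64(-1.8), np.float64(1.0)]
```

Request:
servo_tool([
  [[-2,0,0,0,0,0,255],[-3.7,0.3,-1.0,-1.2,0,0,255],[-3.7,0.5,-1.2,-1.2,0,0,255],[-3.0,0.5,-1.5,-1.2,0,0,255],[-0.5,2.0,-3.1,-3.7,-1.8,1.0,255],[-0.5,2.2,-2.9,-3.7,-1.8,1.0,255],[-0.5,2.4,-2.8,-3.7,-1.8,1.0,255],[-0.5,2.5,-2.6,-3.7,-1.8,1.0,255],[-0.5,2.7,-2.4,-3.7,-1.8,1.0,255],[-0.5,2.9,-2.2,-3.7,-1.8,1.0,255]],
])

```text
time: 8.18
eef_pos: [513.7, -79.7, 122.5]
eef_rot: [0.748, 0.223, 0.584, -0.225]
ft_force: [0.4, 0.7, -1.6]
grip_width: 65.8
```

```bash
python3 - <<'E'
from h import *
print(r.get_state()['grip_width'])
a=nz(105,34.8,-1.2)
plan((a,RN,10))
E
```

```text
65.8154923221251
-> [528.7 247.7 120.2] 10
[np.float64(-0.2), np.float64(2.7), np.float64(-1.8), np.float64(-3.3), np.float64(-1.6), np.float64(0.8)]
[np.float64(-0.2), np.float64(2.8), np.float64(-1.7), np.float64(-3.3), np.float64(-1.6), np.float64(0.8)]
[np.float64(-0.2), np.float64(2.9), np.float64(-1.5), np.float64(-3.3), np.float64(-1.6), np.float64(0.8)]
[np.float64(-0.2), np.float64(3.0), np.float64(-1.3), np.float64(-3.3), np.float64(-1.6), np.float64(0.8)]
[np.float64(-0.2), np.float64(3.1), np.float64(-1.2), np.float64(-3.3), np.float64(-1.6), np.float64(0.8)]
[np.float64(-0.2), np.float64(3.1), np.float64(-1.0), np.float64(-3.3), np.float64(-1.6), np.float64(0.8)]
[np.float64(-0.1), np.float64(3.2), np.float64(-0.8), np.float64(-3.3), np.float64(-1.6), np.float64(0.8)]
[np.float64(-0.1), np.float64(3.2), np.float64(-0.6), np.float64(-3.3), np.float64(-1.6), np.float64(0.8)]
[np.float64(-0.1), np.float64(3.2), np.float64(-0.4), np.float64(-3.3), np.float64(-1.6), np.float64(0.8)]
[np.float64(0.0), np.float64(3.3), np.float64(-0.2), np.float64(-3.3), np.float64(-1.6), np.float64(0.8)]
```

Request:
servo_tool([
  [[-0.2,2.7,-1.8,-3.3,-1.6,0.8,255],[-0.2,2.8,-1.7,-3.3,-1.6,0.8,255],[-0.2,2.9,-1.5,-3.3,-1.6,0.8,255],[-0.2,3.0,-1.3,-3.3,-1.6,0.8,255],[-0.2,3.1,-1.2,-3.3,-1.6,0.8,255],[-0.2,3.1,-1.0,-3.3,-1.6,0.8,255],[-0.1,3.2,-0.8,-3.3,-1.6,0.8,255],[-0.1,2.8,-0.6,-3.3,-1.6,0.8,255],[-0.1,2.0,-0.4,-3.0,-1.4,0.8,255],[0,1.0,0,0,0,0,255]],
])

```text
time: 9.02
eef_pos: [518.8, 229.0, 124.5]
eef_rot: [0.865, 0.023, 0.5, -0.035]
ft_force: [-0.1, -0.9, -1.1]
grip_width: 65.7
```

```bash
python3 - <<'E'
from h import *
plan((nz(75,34.8,-1.2),RN,3),dec=2)
E
```

```text
-> [543.7 246.8  94.2] 3
[np.float64(1.27), np.float64(0.66), np.float64(0.17), np.float64(-0.4), np.float64(-0.04), np.float64(0.13)]
[np.float64(1.27), np.float64(0.65), np.float64(0.17), np.float64(-0.4), np.float64(-0.04), np.float64(0.13)]
[np.float64(1.27), np.float64(0.65), np.float64(0.18), np.float64(-0.4), np.float64(-0.04), np.float64(0.13)]
```

Request:
servo_tool([
  [[1.2,0.7,0.2,-0.4,0,0.1,255],[1.2,0.7,0.2,-0.4,0,0.1,255],[1.0,0.4,0.1,-0.3,0,0,255],[0,0,0,0,0,0,255]],
])

```text
time: 9.35
eef_pos: [540.8, 251.1, 98.4]
eef_rot: [0.866, 0.014, 0.499, -0.025]
ft_force: [-0.0, 0.3, -0.1]
grip_width: 65.5
```

```bash
python3 - <<'E'
from h import *
a=r.grab_frame('wrist');b=r.grab_frame('scene');cv2.imwrite('pics/w5.png',a)
cv2.imwrite('pics/c5.png',np.vstack([a[150:],cv2.resize(b[110:230,300:513],(640,320))]))
plan((nz(66,34.8,-1.2),RN,1),dec=2)
E
```

```text
-> [548.2 246.5  86.4] 1
[np.float64(1.52), np.float64(-0.36), np.float64(0.01), np.float64(0.21), np.float64(0.1), np.float64(-0.1)]
```

View pics/c5.png

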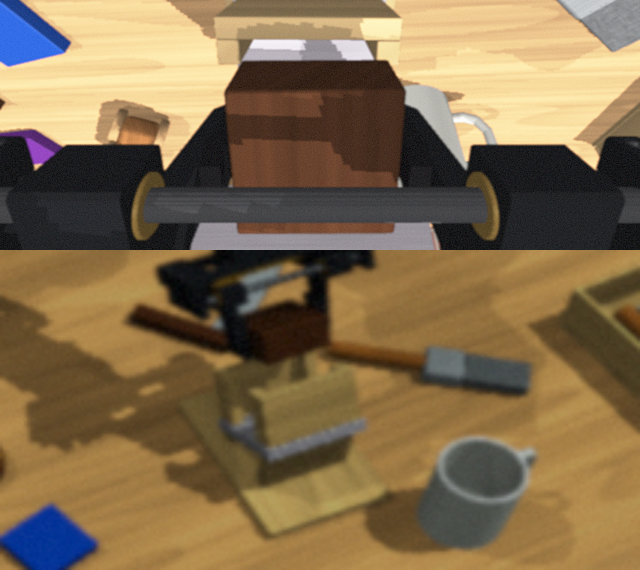

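Request:
servo_tool([
  [[0.8,-0.35,0,0.2,0.1,-0.1,255],[0.3,0,0,0,0,0,255],[0,0,0,0,0,0,255]],
])

```text
time: 9.7
eef_pos: [546.4, 245.8, 90.9]
eef_rot: [0.866, 0.016, 0.499, -0.027]
ft_force: [0.1, 0.6, -0.6]
grip_width: 65.6
```

```bash
python3 - <<'E'
from h import *
s=r.get_state(); print('nest frame',(N.T@(s['eef_pos']-O)).round(1))
plan((nz(50,34.8,-1.2),RN,1),dec=2)
v=cv2.imread('pics/w5.png')
E
```

```text
nest frame [-0.4 -0.8 35.9]
-> [556.2 246.   72.6] 1
[np.float64(2.07), np.float64(0.08), np.float64(-0.08), np.float64(-0.08), np.float64(0.09), np.float64(0.0)]
```

Request:
servo_tool([
  [[0.8,0.05,-0.05,0,0.1,0,255],[0.6,0,0,0,0,0,255],[0,0,0,0,0,0,255]],
])

```text
time: 9.95
eef_pos: [554.1, 245.0, 78.3]
eef_rot: [0.866, 0.016, 0.499, -0.027]
ft_force: [0.0, -0.7, -0.3]
grip_width: 65.9
```

```bash
cat > st.py <<'E'
from h import *
s=r.get_state(); print('t',s['time'],'nest frame',(N.T@(s['eef_pos']-O)).round(1),'F nest',(N.T@s['ft_force']).round(1),'ori err tool deg',(rot(s).inv()*RN).as_rotvec(degrees=True).round(2),s['grip_width'])
E
python3 st.py
```

```text
t 9.95 nest frame [-0.1 -1.1 21.2] F nest [-0.1 -0.7 -0.3] ori err tool deg [-0.18  0.05  0.02] 65.87959486331634
```

Request:
servo_tool([
  [[0.8,0.1,-0.1,-0.1,0,0,255],[0.8,0,0,0,0,0,255],[0,0,0,0,0,0,255]],
])

```text
time: 10.2
eef_pos: [562.2, 245.4, 62.4]
eef_rot: [0.866, 0.016, 0.499, -0.027]
ft_force: [-0.5, -0.6, -1.3]
grip_width: 65.8
```

```bash
python3 st.py
```

```text
t 10.2 nest frame [-1.1 -0.2  3.3] F nest [-1.  -0.7 -0.9] ori err tool deg [-0.09  0.05  0.03] 65.83496244066964
```

Request:
servo_tool([
  [[1.0,0,0,0,0,0,255],[1.0,0,0,0,0,0,255],[0.7,0,0,0,0,0,255],[0,0,0,0,0,0,255]],
])

```text
time: 10.53
eef_pos: [576.3, 244.7, 36.7]
eef_rot: [0.866, 0.015, 0.5, -0.027]
ft_force: [0.2, 1.0, -0.0]
grip_width: 65.6
```

```bash
python3 st.py
```

```text
t 10.5333 nest frame [ -1.7  -0.1 -26. ] F nest [ 0.2  1.  -0.1] ori err tool deg [-0.05 -0.01  0.04] 65.62136777642857
```

Request:
servo_tool([
  [[0.5,0,0,0,0,0,255],[0.25,0,0,0,0,0,255],[0,0,0,0,0,0,255]],
])

```text
time: 10.78
eef_pos: [580.1, 244.5, 29.4]
eef_rot: [0.865, 0.015, 0.5, -0.027]
ft_force: [-0.4, -0.1, -0.1]
grip_width: 65.8
```

```bash
python3 st.py
```

```text
t 10.7833 nest frame [ -2.   -0.1 -34.2] F nest [-0.4 -0.1  0.1] ori err tool deg [-0.04 -0.05  0.05] 65.79022185199527
```

Request:
servo_tool([
  [[0.1,0,0,0,0,0,255],[0,0,0,0,0,0,0],[0,0,0,0,0,0,0],[0,0,0,0,0,0,0],[-0.3,0,0,0,0,0,0],[-1,0,0,0,0,0,0],[-3,0,0,0,0,0,0],[-3,0,0,0,0,0,0],[-3,0,0,0,0,0,0],[-3,0,0,0,0,0,0]],
])

```text
time: 11.62
eef_pos: [510.8, 247.3, 143.7]
eef_rot: [0.864, 0.015, 0.503, -0.028]
ft_force: [1.0, -1.1, 0.2]
grip_width: 88.1
```

```bash
python3 - <<'E'
from h import *
exec(open('st.py').read())
a=r.grab_frame('wrist');cv2.imwrite('pics/w6.png',a)
plan(([575,-110,215],Rt(97),0))
E
```

```text
t 11.6167 nest frame [-4.9 -1.5 99.5] F nest [ 1.  -1.1 -0.4] ori err tool deg [-0.05 -0.47  0.2 ] 88.13939537502652
-> [ 575. -110.  215.] 10
[np.float64(-0.1), np.float64(-3.5), np.float64(1.1), np.float64(-1.0), np.float64(3.0), np.float64(0.3)]
[np.float64(-0.2), np.float64(-3.6), np.float64(1.0), np.float64(-1.0), np.float64(3.0), np.float64(0.3)]
[np.float64(-0.3), np.float64(-3.6), np.float64(0.9), np.float64(-1.0), np.float64(3.0), np.float64(0.3)]
[np.float64(-0.3), np.float64(-3.6), np.float64(0.8), np.float64(-1.0), np.float64(3.0), np.float64(0.3)]
[np.float64(-0.4), np.float64(-3.6), np.float64(0.8), np.float64(-1.0), np.float64(3.0), np.float64(0.3)]
[np.float64(-0.5), np.float64(-3.6), np.float64(0.7), np.float64(-1.0), np.float64(3.0), np.float64(0.3)]
[np.float64(-0.5), np.float64(-3.6), np.float64(0.6), np.float64(-1.0), np.float64(3.0), np.float64(0.3)]
[np.float64(-0.5), np.float64(-3.6), np.float64(0.5), np.float64(-1.0), np.float64(3.0), np.float64(0.3)]
[np.float64(-0.6), np.float64(-3.6), np.float64(0.4), np.float64(-1.0), np.float64(3.0), np.float64(0.3)]
[np.float64(-0.6), np.float64(-3.6), np.float64(0.3), np.float64(-1.0), np.float64(3.0), np.float64(0.3)]
```

View pics/w6.png

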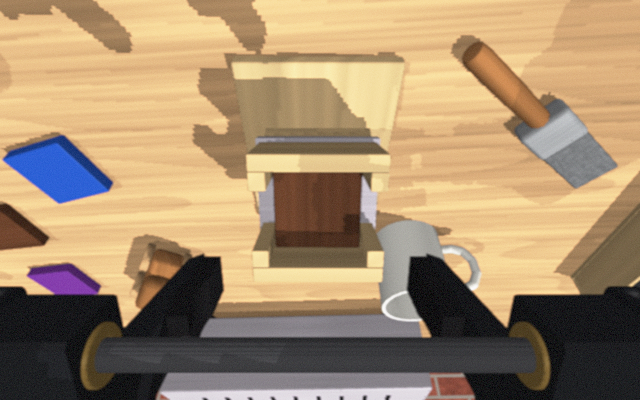

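Request:
servo_tool([
  [[-0.1,-3.5,1.1,-1.0,3.0,0.3,0],[-0.2,-3.6,1.0,-1.0,3.0,0.3,0],[-0.3,-3.6,0.9,-1.0,3.0,0.3,0],[-0.3,-3.6,0.8,-1.0,3.0,0.3,0],[-0.4,-3.6,0.8,-1.0,3.0,0.3,0],[-0.5,-3.6,0.7,-1.0,3.0,0.3,0],[-0.5,-3.6,0.6,-1.0,3.0,0.3,0],[-0.5,-3.6,0.5,-1.0,3.0,0.3,0],[-0.6,-3.6,0.4,-1.0,3.0,0.3,0],[-0.6,-2.5,0.3,-1.0,3.0,0.3,0]],
])

```text
time: 12.5
eef_pos: [575.3, -96.1, 223.0]
eef_rot: [0.708, -0.045, 0.703, 0.054]
ft_force: [0.4, -0.2, -0.3]
grip_width: 87.8
```

```bash
python3 - <<'E'
from h import *
s=r.get_state(); print(s['eef_pos'].round(1))
p,v=fitprism('wrist','spacer',(651,-133),14,6); print(p,v[tuple(pix('wrist',[p[0][0],p[0][1],14]).round().astype(int)[::-1])]); cv2.imwrite('pics/w7.png',v)
p=p[0]; plan(([p[0],p[1],40],Rt(p[2]+90),0),dec=2)
E
```

```text
[575.3 -96.1 223. ]
(array([ 652.5, -134.8,    6. ]), np.float64(0.937)) [ 41  64 103]
-> [ 652.5 -134.8   40. ] 6
[np.float64(3.05), np.float64(-0.82), np.float64(1.13), np.float64(0.32), np.float64(0.09), np.float64(-0.1)]
[np.float64(3.05), np.float64(-0.81), np.float64(1.14), np.float64(0.32), np.float64(0.09), np.float64(-0.1)]
[np.float64(3.05), np.float64(-0.8), np.float64(1.15), np.float64(0.32), np.float64(0.09), np.float64(-0.1)]
[np.float64(3.05), np.float64(-0.79), np.float64(1.16), np.float64(0.32), np.float64(0.09), np.float64(-0.1)]
[np.float64(3.05), np.float64(-0.77), np.float64(1.17), np.float64(0.32), np.float64(0.09), np.float64(-0.1)]
[np.float64(3.05), np.float64(-0.76), np.float64(1.18), np.float64(0.32), np.float64(0.09), np.float64(-0.1)]
```

Request:
servo_tool([
  [[3.0,-0.8,1.1,0.3,0.1,-0.1,0],[3.0,-0.8,1.1,0.3,0.1,-0.1,0],[3.0,-0.8,1.2,0.3,0.1,-0.1,0],[3.0,-0.8,1.2,0.3,0.1,-0.1,0],[3.0,-0.8,1.2,0.3,0.1,-0.1,0],[2.0,-0.7,1.0,0.3,0.1,-0.1,0],[0,0,0,0,0,0,0]],
])

```text
time: 13.18
eef_pos: [657.3, -133.3, 50.2]
eef_rot: [0.71, -0.038, 0.702, 0.036]
ft_force: [-0.7, 0.2, -0.3]
grip_width: 88.0
```

```bash
python3 - <<'E'
from h import *
plan(([652.5,-134.8,-20],Rt(96),2),dec=2)
E
```

```text
-> [ 652.5 -134.8  -20. ] 2
[np.float64(3.51), np.float64(-0.04), np.float64(-0.29), np.float64(-0.03), np.float64(0.32), np.float64(0.09)]
[np.float64(3.51), np.float64(-0.05), np.float64(-0.27), np.float64(-0.03), np.float64(0.32), np.float64(0.09)]
```

Request:
servo_tool([
  [[2.0,-0.1,-0.5,0,0.5,0.1,0],[2.0,0,0,0,0,0,0],[1.5,0,0,0,0,0,0],[1.0,0,0,0,0,0,0],[0,0,0,0,0,0,0]],
])

```text
time: 13.6
eef_pos: [652.4, -130.4, -14.5]
eef_rot: [0.708, -0.038, 0.704, 0.038]
ft_force: [0.2, 0.2, 0.3]
grip_width: 87.9
```

```bash
python3 - <<'E'
from h import *
print(r.get_state()['ft_force'].round(1))
plan(([652.5,-134.8,-34.5],Rt(96),1),dec=2)
E
```

```text
[0.2 0.2 0.3]
-> [ 652.5 -134.8  -34.5] 1
[np.float64(2.0), np.float64(-0.44), np.float64(-0.04), np.float64(0.12), np.float64(0.28), np.float64(0.05)]
```

Request:
servo_tool([
  [[1.2,-0.4,0,0.1,0.3,0,0],[0.6,0,0,0,0,0,0],[0,0,0,0,0,0,0]],
])

```text
time: 13.85
eef_pos: [654.6, -134.5, -30.8]
eef_rot: [0.707, -0.038, 0.705, 0.037]
ft_force: [0.5, 0.1, 0.0]
grip_width: 88.2
```

```bash
python3 - <<'E'
from h import *
print(r.get_state()['ft_force'].round(1))
plan(([652.5,-134.8,-34.5],Rt(96),1),dec=2)
E
```

```text
[0.5 0.1 0. ]
-> [ 652.5 -134.8  -34.5] 1
[np.float64(0.36), np.float64(-0.01), np.float64(-0.21), np.float64(0.07), np.float64(0.17), np.float64(0.15)]
```

Request:
servo_tool([
  [[0.3,0,-0.2,0,0.2,0.1,0],[0,0,0,0,0,0,255],[0,0,0,0,0,0,255],[0,0,0,0,0,0,255],[0,0,0,0,0,0,255],[0,0,0,0,0,0,255]],
])

```text
time: 14.35
eef_pos: [654.3, -135.7, -31.6]
eef_rot: [0.707, -0.038, 0.705, 0.036]
ft_force: [0.1, -0.1, -1.5]
grip_width: 65.5
```

```bash
python3 - <<'E'
from h import *
s=r.get_state();print(s['ft_force'].round(1),s['grip_width'],s['eef_pos'])
E
```

```text
[ 0.1 -0.1 -1.5] 65.53140077976585 [ 654.28172611 -135.74407184  -31.62093801]
```

```bash
python3 - <<'E'
from h import *
a=nz(100,31.6,1.2); print(a.round(1)); R=rot()
plan(([654,-136,70],R,0),(a,RN,11))
E
```

```text
[531.7 247.5 119.8]
-> [ 654. -136.   70.] 3
[np.float64(-3.4), np.float64(0.0), np.float64(0.0), np.float64(0.0), np.float64(0.0), np.float64(0.0)]
  same
  same
-> [531.7 247.5 119.8] 11
[np.float64(-0.5), np.float64(3.6), np.float64(-0.7), np.float64(0.9), np.float64(-2.7), np.float64(-0.2)]
[np.float64(-0.5), np.float64(3.6), np.float64(-0.8), np.float64(0.9), np.float64(-2.7), np.float64(-0.2)]
[np.float64(-0.6), np.float64(3.6), np.float64(-0.8), np.float64(0.9), np.float64(-2.7), np.float64(-0.2)]
[np.float64(-0.6), np.float64(3.5), np.float64(-0.8), np.float64(0.9), np.float64(-2.7), np.float64(-0.2)]
[np.float64(-0.7), np.float64(3.5), np.float64(-0.8), np.float64(0.9), np.float64(-2.7), np.float64(-0.2)]
[np.float64(-0.7), np.float64(3.5), np.float64(-0.9), np.float64(0.9), np.float64(-2.7), np.float64(-0.2)]
[np.float64(-0.8), np.float64(3.5), np.float64(-0.9), np.float64(0.9), np.float64(-2.7), np.float64(-0.2)]
  same
[np.float64(-0.9), np.float64(3.5), np.float64(-0.9), np.float64(0.9), np.float64(-2.7), np.float64(-0.2)]
[np.float64(-0.9), np.float64(3.4), np.float64(-0.9), np.float64(0.9), np.float64(-2.7), np.float64(-0.2)]
[np.float64(-1.0), np.float64(3.4), np.float64(-0.9), np.float64(0.9), np.float64(-2.7), np.float64(-0.2)]
```

Request:
servo_tool([
  [[-2,0,0,0,0,0,255],[-3.4,0,0,0,0,0,255],[-3.4,0,0,0,0,0,255],[-2.8,1.5,-0.3,0,0,0,255],[-1.0,3.6,-0.7,0.9,-2.7,-0.2,255],[-0.8,3.6,-0.8,0.9,-2.7,-0.2,255],[-0.6,3.6,-0.8,0.9,-2.7,-0.2,255],[-0.6,3.5,-0.8,0.9,-2.7,-0.2,255],[-0.7,3.5,-0.8,0.9,-2.7,-0.2,255],[-0.7,3.5,-0.9,0.9,-2.7,-0.2,255]],
])

```text
time: 15.18
eef_pos: [586.2, 88.2, 129.1]
eef_rot: [0.806, -0.001, 0.592, -0.005]
ft_force: [0.3, 0.6, -1.2]
grip_width: 65.9
```

```bash
python3 - <<'E'
from h import *
a=nz(100,31.6,1.2); s=r.get_state(); print(s['grip_width'])
plan((a,RN,6))
E
```

```text
65.89733378229354
-> [531.7 247.5 119.8] 6
[np.float64(-0.2), np.float64(2.7), np.float64(-0.9), np.float64(0.5), np.float64(-2.1), np.float64(-0.1)]
[np.float64(-0.2), np.float64(2.6), np.float64(-0.9), np.float64(0.5), np.float64(-2.1), np.float64(-0.1)]
[np.float64(-0.2), np.float64(2.6), np.float64(-1.0), np.float64(0.5), np.float64(-2.1), np.float64(-0.1)]
[np.float64(-0.3), np.float64(2.6), np.float64(-1.0), np.float64(0.5), np.float64(-2.1), np.float64(-0.1)]
  same
[np.float64(-0.4), np.float64(2.6), np.float64(-1.0), np.float64(0.5), np.float64(-2.1), np.float64(-0.1)]
```

Request:
servo_tool([
  [[-0.2,2.6,-0.9,0.5,-2.1,0,255],[-0.2,2.6,-0.9,0.5,-2.1,0,255],[-0.2,2.6,-1.0,0.5,-2.1,0,255],[-0.3,2.6,-1.0,0.5,-2.1,0,255],[-0.3,2.2,-1.0,0.5,-2.1,0,255],[-0.2,1.4,-0.7,0.4,-1.5,0,255],[0,0,0,0,0,0,255]],
])

```text
time: 15.77
eef_pos: [526.5, 242.9, 125.0]
eef_rot: [0.868, 0.021, 0.495, -0.016]
ft_force: [-0.1, 0.3, -1.1]
grip_width: 65.4
```

```bash
python3 - <<'E'
from h import *
exec(open('st.py').read())
plan((nz(72,31.6,1.2),RN,2),dec=2)
a=r.grab_frame('wrist'); cv2.imwrite('pics/w8.png',a)
E
```

```text
t 15.7667 nest frame [-0.5 -4.9 75.3] F nest [-0.7  0.3 -0.9] ori err tool deg [ 0.06  0.57 -1.38] 65.44598877109725
-> [545.7 246.7  95.6] 2
[np.float64(1.75), np.float64(0.2), np.float64(0.07), np.float64(0.03), np.float64(0.29), np.float64(-0.69)]
[np.float64(1.75), np.float64(0.23), np.float64(0.08), np.float64(0.03), np.float64(0.29), np.float64(-0.69)]
```

View pics/w8.png

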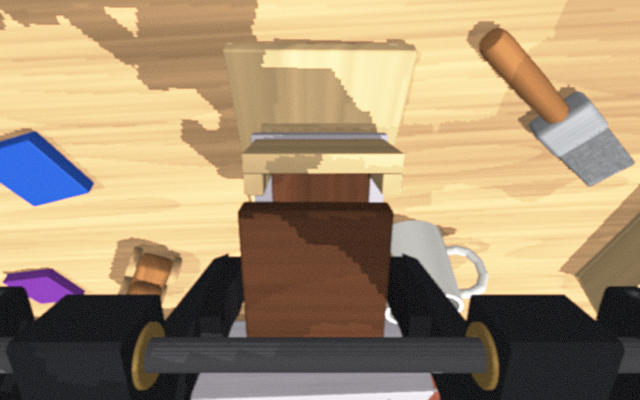

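Request:
servo_tool([
  [[1.5,0.25,0.1,0,0.3,-0.7,255],[1.4,0.25,0.1,0,0.3,-0.7,255],[0.3,0,0,0,0,0,255],[0,0,0,0,0,0,255]],
])

```text
time: 16.15
eef_pos: [548.6, 245.4, 100.9]
eef_rot: [0.866, 0.014, 0.5, -0.026]
ft_force: [0.5, -0.3, -1.1]
grip_width: 65.6
```

```bash
python3 st.py
```

```text
t 16.15 nest frame [ 6.5 -1.1 43.5] F nest [-0.1 -0.2 -1.2] ori err tool deg [0.15 0.02 0.06] 65.62871399868156
```

Request:
servo_tool([
  [[0.6,0.1,-0.5,0.1,0,0,255],[0.4,0,0,0,0,0,255],[0,0,0,0,0,0,255]],
])

```text
time: 16.4
eef_pos: [550.8, 244.2, 90.1]
eef_rot: [0.866, 0.016, 0.499, -0.028]
ft_force: [-0.3, -0.4, -0.5]
grip_width: 65.8
```

```bash
python3 st.py
```

```text
t 16.4 nest frame [ 3.  -2.1 33. ] F nest [-0.5 -0.4 -0.3] ori err tool deg [-0.12  0.06  0.11] 65.83647165381782
```

Request:
servo_tool([
  [[0.2,0.2,-0.2,-0.1,0,0,255],[0,0,0,0,0,0,255]],
])

```text
time: 16.57
eef_pos: [550.1, 245.5, 87.2]
eef_rot: [0.866, 0.015, 0.499, -0.028]
ft_force: [-0.9, 0.5, -0.6]
grip_width: 65.7
```

```bash
python3 st.py
```

```text
t 16.5667 nest frame [ 0.9 -0.8 30.9] F nest [-1.1  0.4 -0. ] ori err tool deg [-0.07  0.05  0.14] 65.67271749085032
```

Request:
servo_tool([
  [[0.7,0.05,0,0,0,0.1,255],[0.7,0,0,0,0,0,255],[0.1,0,0,0,0,0,255]],
])

```text
time: 16.82
eef_pos: [558.5, 246.0, 74.3]
eef_rot: [0.866, 0.016, 0.499, -0.026]
ft_force: [-0.2, -0.4, 0.2]
grip_width: 65.6
```

```bash
python3 st.py
```

```text
t 16.8167 nest frame [ 1.7  0.1 15.5] F nest [-0.  -0.4  0.2] ori err tool deg [-0.05  0.15 -0.03] 65.63433859295421
```

Request:
servo_tool([
  [[0.6,0,-0.05,0,0.1,0,255],[0.4,0,0,0,0,0,255],[0,0,0,0,0,0,255]],
])

```text
time: 17.07
eef_pos: [563.6, 245.6, 63.6]
eef_rot: [0.866, 0.016, 0.5, -0.027]
ft_force: [0.4, 0.3, -0.8]
grip_width: 65.3
```

```bash
python3 st.py
```

```text
t 17.0667 nest frame [0.7 0.1 3.8] F nest [-0.1  0.3 -0.9] ori err tool deg [-0.04 -0.01 -0.01] 65.34620916307182
```

Request:
servo_tool([
  [[0.2,0,0,0,0,0,255],[0.1,0,0,0,0,0,255]],
])

```text
time: 17.23
eef_pos: [564.8, 245.6, 61.7]
eef_rot: [0.865, 0.015, 0.5, -0.027]
ft_force: [-25.8, -4.1, 30.8]
grip_width: 66.2
```

```bash
python3 st.py
```

```text
t 17.2333 nest frame [0.8 0.1 1.5] F nest [-6.7 -5.7 39.4] ori err tool deg [-0.02 -0.04  0.04] 66.16916967719416
```

Request:
servo_tool([
  [[-0.1,0,0,0,0,0,255],[0,0,0,0,0,0,0],[0,0,0,0,0,0,0],[0,0,0,0,0,0,0],[0,0,0,0,0,0,0],[-1,0,0,0,0,0,0],[-3,0,0,0,0,0,0],[-3,0,0,0,0,0,0],[-2.5,0,0,0,0,0,0],[0,0,0,0,0,0,0]],
])

```text
time: 18.07
eef_pos: [513.7, 248.3, 147.5]
eef_rot: [0.864, 0.015, 0.502, -0.027]
ft_force: [0.0, -0.3, 0.5]
grip_width: 87.7
```

```bash
python3 - <<'E'
from h import *
exec(open('st.py').read())
a=r.grab_frame('wrist');cv2.imwrite('pics/w9.png',a); cv2.imwrite('pics/c9.png',cv2.resize(a[90:300,200:440],None,fx=2,fy=2))
plan(([385,-25,220],Rt(90),0))
E
```

```text
t 18.0667 nest frame [ -0.5  -0.3 101.4] F nest [ 0.3 -0.3  0.4] ori err tool deg [-0.03 -0.27  0.09] 87.73393330812576
-> [385. -25. 220.] 8
[np.float64(-1.5), np.float64(-3.5), np.float64(-0.8), np.float64(-0.4), np.float64(3.7), np.float64(0.1)]
[np.float64(-1.4), np.float64(-3.5), np.float64(-0.9), np.float64(-0.4), np.float64(3.7), np.float64(0.1)]
[np.float64(-1.4), np.float64(-3.5), np.float64(-1.0), np.float64(-0.4), np.float64(3.7), np.float64(0.1)]
[np.float64(-1.3), np.float64(-3.5), np.float64(-1.1), np.float64(-0.4), np.float64(3.7), np.float64(0.1)]
[np.float64(-1.3), np.float64(-3.5), np.float64(-1.2), np.float64(-0.4), np.float64(3.7), np.float64(0.1)]
[np.float64(-1.2), np.float64(-3.5), np.float64(-1.3), np.float64(-0.4), np.float64(3.7), np.float64(0.1)]
[np.float64(-1.1), np.float64(-3.4), np.float64(-1.4), np.float64(-0.4), np.float64(3.7), np.float64(0.1)]
[np.float64(-1.0), np.float64(-3.4), np.float64(-1.5), np.float64(-0.4), np.float64(3.7), np.float64(0.1)]
```

View pics/c9.png

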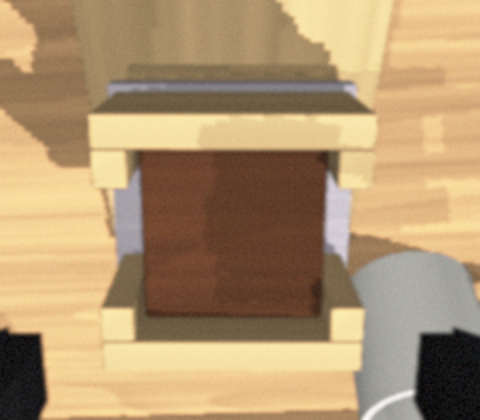

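Request:
servo_tool([
  [[-1.5,-3.5,-0.8,-0.4,3.7,0.1,0],[-1.4,-3.5,-0.9,-0.4,3.7,0.1,0],[-1.4,-3.5,-1.0,-0.4,3.7,0.1,0],[-1.3,-3.5,-1.1,-0.4,3.7,0.1,0],[-1.3,-3.5,-1.2,-0.4,3.7,0.1,0],[-1.2,-3.5,-1.3,-0.4,3.7,0.1,0],[-1.1,-3.4,-1.4,-0.4,3.7,0.1,0],[-0.9,-2.8,-1.2,-0.4,3.5,0.1,0],[0,0,0,0,0,0,0]],
])

```text
time: 18.87
eef_pos: [381.0, -27.4, 215.2]
eef_rot: [0.698, -0.001, 0.716, 0.003]
ft_force: [-0.1, 0.2, -0.3]
grip_width: 88.3
```

```bash
python3 - <<'E'
from h import *
s=r.get_state(); print(s['eef_pos'].round(1))
p,v=fitprism('wrist','disc',(444,-30),16,0,True); print(p); cv2.imwrite('pics/w10.png',v)
p=p[0]; plan(([p[0],p[1],40],Rt(88),0),dec=1)
E
```

```text
[381.  -27.4 215.2]
(array([444.9, -30.1,   5.9]), np.float64(0.963))
-> [444.9 -30.1  40. ] 5
[np.float64(3.4), np.float64(-0.2), np.float64(1.4), np.float64(0.5), np.float64(-0.3), np.float64(-0.1)]
[np.float64(3.4), np.float64(-0.1), np.float64(1.3), np.float64(0.5), np.float64(-0.3), np.float64(-0.1)]
[np.float64(3.5), np.float64(-0.1), np.float64(1.3), np.float64(0.5), np.float64(-0.3), np.float64(-0.1)]
  same
  same
```

Request:
servo_tool([
  [[3.4,-0.2,1.4,0.5,-0.3,0,0],[3.4,-0.1,1.3,0.5,-0.3,0,0],[3.4,-0.1,1.3,0.5,-0.3,0,0],[3.4,-0.1,1.3,0.5,-0.3,0,0],[2.8,0,1.0,0.5,-0.3,0,0],[0,0,0,0,0,0,0]],
])

```text
time: 19.47
eef_pos: [445.7, -21.3, 40.4]
eef_rot: [0.712, 0.014, 0.702, -0.01]
ft_force: [-1.1, -0.9, 0.8]
grip_width: 88.4
```

```bash
python3 - <<'E'
from h import *
plan(([444.9,-30.1,-20],Rt(88),2),dec=2)
E
```

```text
-> [444.9 -30.1 -20. ] 2
[np.float64(3.02), np.float64(-0.46), np.float64(-0.07), np.float64(0.0), np.float64(0.36), np.float64(-0.18)]
[np.float64(3.02), np.float64(-0.45), np.float64(-0.05), np.float64(0.0), np.float64(0.36), np.float64(-0.18)]
```

Request:
servo_tool([
  [[0.8,-0.9,-0.1,0,0.5,-0.3,0],[1.2,0,0,0,0.2,0,0],[1.5,0,0,0,0,0,0],[1.2,0,0,0,0,0,0],[0.6,0,0,0,0,0,0],[0,0,0,0,0,0,0]],
])

```text
time: 19.97
eef_pos: [440.7, -21.1, -15.3]
eef_rot: [0.705, 0.01, 0.709, -0.007]
ft_force: [1.3, -0.3, 0.9]
grip_width: 88.0
```

```bash
python3 - <<'E'
from h import *
plan(([444.9,-30.1,-33.5],Rt(88),1),dec=2)
E
```

```text
-> [444.9 -30.1 -33.5] 1
[np.float64(1.82), np.float64(-0.89), np.float64(0.45), np.float64(0.64), np.float64(-0.33), np.float64(-0.25)]
```

Request:
servo_tool([
  [[0.2,-0.9,0.45,0.6,-0.3,-0.2,0],[0,0,0,0,0,0,0]],
])

```text
time: 20.13
eef_pos: [445.6, -29.6, -16.2]
eef_rot: [0.707, 0.012, 0.707, -0.011]
ft_force: [0.5, 0.5, -0.6]
grip_width: 88.1
```

```bash
python3 - <<'E'
from h import *
plan(([444.9,-30.1,-33.5],Rt(88),1),dec=2)
E
```

```text
-> [444.9 -30.1 -33.5] 1
[np.float64(1.73), np.float64(-0.06), np.float64(-0.07), np.float64(0.14), np.float64(0.07), np.float64(-0.03)]
```

Request:
servo_tool([
  [[0.9,-0.05,-0.05,0.1,0,0,0],[0.7,0,0,0,0,0,0],[0,0,0,0,0,0,0]],
])

```text
time: 20.38
eef_pos: [447.5, -31.1, -31.2]
eef_rot: [0.709, 0.012, 0.705, -0.013]
ft_force: [-0.7, 0.5, -0.0]
grip_width: 88.3
```

```bash
python3 - <<'E'
from h import *
plan(([444.9,-30.1,-33.5],Rt(88),1),dec=2)
E
```

```text
-> [444.9 -30.1 -33.5] 1
[np.float64(0.23), np.float64(0.09), np.float64(-0.26), np.float64(-0.01), np.float64(0.36), np.float64(0.06)]
```

Request:
servo_tool([
  [[0.2,0.1,-0.25,0,0.4,0,0],[0,0,0,0,0,0,0],[0,0,0,0,0,0,255],[0,0,0,0,0,0,255],[0,0,0,0,0,0,255],[0,0,0,0,0,0,255],[0,0,0,0,0,0,255]],
])

```text
time: 20.97
eef_pos: [444.5, -30.0, -33.6]
eef_rot: [0.706, 0.012, 0.708, -0.013]
ft_force: [0.1, -1.2, -0.0]
grip_width: 65.2
```

```bash
python3 - <<'E'
from h import *
s=r.get_state();print(s['ft_force'].round(1),s['grip_width'],rot(s).as_matrix().round(3).tolist())
a=s['eef_pos']; under=-a[2]; zoff=rot(s).inv().apply(np.array([444.9,-30.1,0])-a); print('part in tool',zoff.round(1))
t=nz(100,-zoff[0],-zoff[2]); print(t.round(1))
plan(([430,-10,90],Rt(88),4),(t,RN,9))
E
```

```text
[ 0.1 -1.2 -0. ] 65.23664123081578 [[-0.002, 0.036, 0.999], [-0.001, 0.999, -0.036], [-1.0, -0.001, -0.002]]
part in tool [-33.6  -0.1   0.3]
[531.4 247.5 117.4]
-> [430. -10.  90.] 4
[np.float64(-3.1), np.float64(0.5), np.float64(-0.4), np.float64(0.0), np.float64(0.0), np.float64(0.0)]
  same
  same
  same
-> [531.4 247.5 117.4] 9
[np.float64(-0.3), np.float64(2.9), np.float64(1.0), np.float64(0.2), np.float64(-3.3), np.float64(0.0)]
[np.float64(-0.2), np.float64(2.9), np.float64(1.0), np.float64(0.2), np.float64(-3.3), np.float64(0.0)]
  same
[np.float64(-0.1), np.float64(2.9), np.float64(1.0), np.float64(0.2), np.float64(-3.3), np.float64(0.0)]
  same
[np.float64(0.0), np.float64(2.9), np.float64(1.0), np.float64(0.2), np.float64(-3.3), np.float64(0.0)]
  same
[np.float64(0.1), np.float64(2.9), np.float64(1.0), np.float64(0.2), np.float64(-3.3), np.float64(0.0)]
[np.float64(0.2), np.float64(2.9), np.float64(1.0), np.float64(0.2), np.float64(-3.3), np.float64(0.0)]
```

Request:
servo_tool([
  [[-2.0,0,0,0,0,0,255],[-3.4,0.5,0,0,0,0,255],[-3.4,0.5,0,0,0,0,255],[-3.4,1.0,0,0,0,0,255],[-1.2,2.8,0.7,0.2,-3.3,0,255],[-0.6,2.9,0.8,0.2,-3.3,0,255],[-0.3,2.9,0.9,0.2,-3.3,0,255],[-0.2,2.9,0.9,0.2,-3.3,0,255],[-0.1,2.9,0.9,0.2,-3.3,0,255],[0,2.7,0.9,0.2,-3.3,0,255]],
])

```text
time: 21.8
eef_pos: [506.7, 162.2, 131.6]
eef_rot: [0.822, 0.023, 0.568, -0.025]
ft_force: [-1.0, -0.5, -0.1]
grip_width: 65.4
```

```bash
python3 - <<'E'
from h import *
t=nz(100,33.6,-.3); print(r.get_state()['grip_width'])
plan((t,RN,4))
E
```

```text
65.35140074955612
-> [531.4 247.5 117.4] 4
[np.float64(0.5), np.float64(2.2), np.float64(0.3), np.float64(-0.1), np.float64(-2.3), np.float64(-0.1)]
  same
  same
  same
```

Request:
servo_tool([
  [[0.3,2.2,0.3,0,-2.3,0,255],[0.4,2.2,0.3,0,-2.3,0,255],[0.5,2.0,0.3,0,-2.2,0,255],[0.5,1.2,0.2,0,-1.6,0,255],[0,0,0,0,0,0,255]],
])

```text
time: 22.22
eef_pos: [528.7, 247.1, 123.7]
eef_rot: [0.865, 0.021, 0.5, -0.022]
ft_force: [-0.9, -0.3, -1.3]
grip_width: 64.7
```

```bash
python3 st.py
```

```text
t 22.2167 nest frame [ 0.5 -0.6 73.2] F nest [-1.4 -0.4 -0.7] ori err tool deg [-0.32 -0.08 -0.76] 64.73075871481608
```

Request:
servo_tool([
  [[1.0,0.05,0,-0.3,0,-0.7,255],[1.2,0,0,0,0,0,255],[1.0,0,0,0,0,0,255],[0.6,0,0,0,0,0,255],[0,0,0,0,0,0,255]],
])

```text
time: 22.63
eef_pos: [547.1, 246.0, 89.3]
eef_rot: [0.864, 0.014, 0.502, -0.026]
ft_force: [0.3, -0.9, -0.9]
grip_width: 65.2
```

```bash
python3 st.py
```

```text
t 22.6333 nest frame [-0.7 -0.6 34.3] F nest [-0.1 -0.8 -0.9] ori err tool deg [ 0.16 -0.29 -0.02] 65.1515113420299
```

Request:
servo_tool([
  [[0.8,0.05,0,0.2,-0.3,0,255],[0.5,0,0,0,0,0,255],[0,0,0,0,0,0,255]],
])

```text
time: 22.88
eef_pos: [554.7, 244.7, 77.6]
eef_rot: [0.866, 0.016, 0.5, -0.028]
ft_force: [0.2, -0.3, -0.7]
grip_width: 65.3
```

```bash
python3 st.py
```

```text
t 22.8833 nest frame [ 0.1 -1.4 20.2] F nest [-0.2 -0.3 -0.7] ori err tool deg [-0.18  0.03  0.05] 65.28751473323264
```

Request:
servo_tool([
  [[0.3,0.1,0,-0.1,0,0,255],[0.1,0,0,0,0,0,255]],
])

```text
time: 23.05
eef_pos: [557.1, 245.3, 74.0]
eef_rot: [0.866, 0.016, 0.499, -0.027]
ft_force: [0.6, -0.5, 0.3]
grip_width: 65.3
```

```bash
python3 st.py
```

```text
t 23.05 nest frame [ 0.3 -0.7 16. ] F nest [ 0.7 -0.4 -0.1] ori err tool deg [-0.1   0.03  0.07] 65.26644153888475
```

Request:
servo_tool([
  [[0.15,0.05,0,0,0,0,255],[0.05,0,0,0,0,0,255]],
])

```text
time: 23.22
eef_pos: [558.1, 245.8, 72.7]
eef_rot: [0.866, 0.016, 0.499, -0.028]
ft_force: [-10.7, -1.9, 12.1]
grip_width: 65.4
```

```bash
python3 st.py
```

```text
t 23.2167 nest frame [ 0.5 -0.2 14.3] F nest [-3.1 -2.6 15.8] ori err tool deg [-0.1   0.04  0.09] 65.41938607409458
```

Contact exactly at the predicted height (14.4). Release and retreat.

Request:
servo_tool([
  [[0,0,0,0,0,0,255],[0,0,0,0,0,0,0],[0,0,0,0,0,0,0],[0,0,0,0,0,0,0],[0,0,0,0,0,0,0],[-1,0,0,0,0,0,0],[-3,0,0,0,0,0,0],[-3,0,0,0,0,0,0],[-2.5,0,0,0,0,0,0],[0,0,0,0,0,0,0]],
])

```text
time: 24.05
eef_pos: [508.8, 248.7, 156.6]
eef_rot: [0.865, 0.015, 0.501, -0.028]
ft_force: [0.2, 0.3, 0.1]
grip_width: 88.3
```

```bash
python3 - <<'E'
from h import *
exec(open('st.py').read())
a=r.grab_frame('wrist');b=r.grab_frame('scene')
cv2.imwrite('pics/c11.png',np.vstack([a[60:320],cv2.resize(b[100:320,110:500],(640,330))]))
E
```

```text
t 24.05 nest frame [ -0.3  -0.2 111.7] F nest [0.2 0.3 0. ] ori err tool deg [-0.09 -0.12  0.12] 88.27706575890653
```

View pics/c11.png

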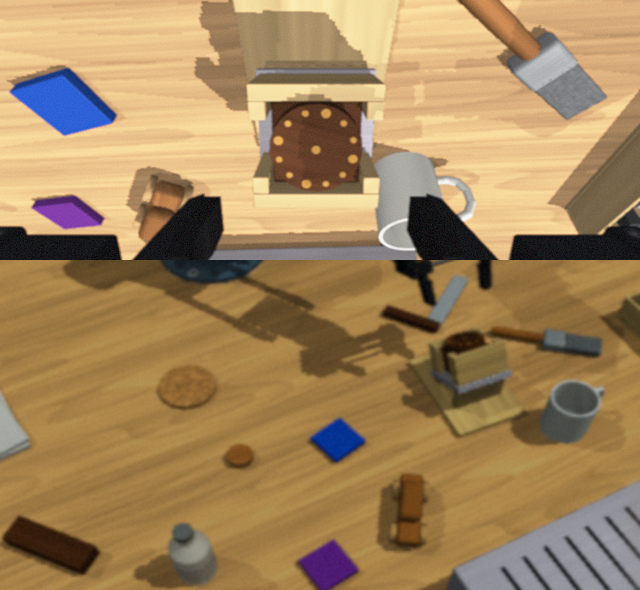

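```bash
python3 -c "
from bench import r
print(r.get_state()['dq'].round(3)); print(r.finish_job())"
```

```text
[-0.011  0.045  0.013 -0.003 -0.007  0.004]
the job is handed in; nothing more can be done
None
```

The clock is dry-assembled in the jig: block first, then the brown spacer, then the disc with its brass marks facing out. Each part was let go before the next was added. I handed the job in at about 24 s, with the open gripper more than 100 mm clear of the stack.

**Last checks**
- **Disc:** the disc met the spacer within 0.1 mm of the height I predicted, with about 16 N of contact force. The final wrist view shows it inside the pocket, parallel to the rim, marks outward.
- **Spacer and block:** the spacer met the block about 1 mm from its predicted height, with about 39 N at the wrist. The block looked seated in the wrist view; I let it go at an estimated 0–1 mm above the floor without pressing it down.
- **Bystanders:** those visible in the final scene view (all, including the blue and purple plates) look undisturbed by eye; I did not measure them again.

**What disagreed**
- **Finger length:** the finger ends sit about 37 mm behind the reported TCP. My first close on the block therefore passed above it without contact. I re-opened, lowered further and gripped it properly.
- **Jig angle:** my first estimate of the jig's turn was −4.7°. An image fit gave about −3.5°, which I used, and the block and spacer went into the pocket without touching the walls.

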